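# Hold the bread bin open

### The arm

A 6-joint arm with a two-finger parallel gripper is mounted at the origin on the work surface. World frame = base frame: x ahead of the robot, y to its left, z up, the work surface at z = 0. Lengths are in m, angles in rad, forces in N, time in s.
With the tool pointing down it reaches from about 0.4 to 0.925 m from the base axis. Payload 3.4 kg.
Tool frame: the origin (TCP) lies between the finger pads, 19 mm behind the fingertips; this is the grasp point; z points along the fingers, y is the line along which they close (so a half turn about z gives the same grasp; the last joint's range is limited). The gripper opens to 85 mm and grips with 20 to 120 N. Pads are 22 mm wide; open, the fingers measure 114 mm over their backs; the gripper's body (76 mm by 85 mm) begins 54 mm behind the grasp point. The pads swing forward as they close: fully open they stand 13 mm farther back than shut.
Start: joints at [-1.306, 0.307, 1.506, -0, 1.328, -0.073], TCP at [0.191, -0.542, 0.25] pointing down, gripper open.
Joint ranges: [-3.12, 3.12], [-1.05, 2.28], [0.14, 2.33], [-1.42, 4.57], [0.1, 2.73], [-2.68, 2.68]. Speed limits (rad/s): [2.57, 2.57, 3.14, 3.14, 3.14, 3.14].

### API

Orientations are given as a rotation vector (axis times angle).
In Python, from bench import bot gives the robot as it stands.
- The arm moves only by the shell command python3 steer.py [OPENING] [FORCE], which reads ROWS from standard input. ROWS is a JSON list of rows, 1 to 5 of them, each of 6 numbers: dx, dy, dz in a scale on which 1.0 is 0.75 m, then a rotation vector rx, ry, rz in shares of pi rad (1.0 is pi rad); each row shifts and turns the commanded pose from where the row before left it, along the tool's axes as they then stand; what a row does not reach is not made up. A row lasts 1/10 s, in which the tool goes at most 0.05 m and 0.15 rad, less where a joint would pass 70% of its speed; a pose out of reach is approached as far as the arm can. OPENING is the opening from 0.0 (shut) to 1.0 (fully open), set as the command begins (- or left out keeps the last). The fingers move at their own pace and stop on an object; FORCE is the grip in N (left out, the last holds). Time passes only in rows, so rows that do not move let the fingers close. It prints the time, the measured TCP pose, the force, the opening and the grip force at its end. Shift and turn numbers lie between -1 and 1, and a call with a number outside is refused. Input that does not fit is refused with a message, and nothing moves.
- bot.observe(): the state, without advancing time (a new reading comes with each control period).
- bot.read_camera(name): name is "scene" or "top"; returns a dict with "img" (384x512x3 uint8, red, green, blue), "vertical_fov" (degrees; the focal length in pixels is half the picture's height over the tangent of half this angle, whatever the lens; pixels are square), "cx", "cy" (the principal point, pixels), "world_from_camera" (4x4, takes a point from camera to world coordinates). Camera axes: x right, y down, z forward; pixel columns grow to the right and rows downward; lengths in m; the calibration is good to about 2 mm. A picture is of the moment at which its call begins. There is no depth.
- bot.job_done(): hands the job in; it is judged then, once.
The state is a dict: "t": time; "joints": joint angles; "qvel": joint speeds; "joint_torque": joint torques, N m; "tcp_pos": TCP position; "ee_rot": TCP orientation; "contact_force": force on the tool from outside, world axes, zero at the start; "moment": the same for the moment, N m; "gripper_width": opening from 0.0 (shut) to 1.0 (fully open); "gripper_force": force on a finger pad.
Only numpy, scipy, OpenCV 4.12 (cv2) and the standard library are available. Lean on these libraries where they do the work, as an engineer would, in place of code of your own. Each camera call takes 0.05 s, during which the arm holds its last target. There are 200 camera calls.

### The job

An orange was left on the lid of the bread bin: with the lid still shut, take the orange off and lower it gently to the bottom of the deep pot, without dropping it, and let go of it there. Then lift the bin's lid by its bar handle and hold it open at about 50 degrees from shut; it falls shut if let go, so finish while still holding it there by the handle. Leave the pot and everything else on the counter where they stand.

Things in the scene. Friction and masses are not known exactly. Their poses are not given: they have to be found in the camera images.
- bread_bin: white bread bin, 220 (x) x 300 (y) x 120 mm high, screwed to the counter; origin under the centre of its bottom, z up, front (handle side) faces its own -x. A wooden lid 10 mm thick covers the top; the lid's upper face is 131 mm above the counter and has a 6 mm high edging round the part behind the handle
- bin_lid (a joint): angle of the bin's lid: 0 shut, grows as the front edge rises, stop at 1.3 rad. Hinge on the bin's upper back (+x) edge, along the bin's y. Lid 315 to 585 g; no friction to speak of: it falls shut from every angle when let go
- bin_lid_handle (a point): centre of the lid's bar handle, a round steel bar 12 mm thick along the bin's y, 120 mm between its two end posts (10 mm thick); bar centre 40 mm above the lid's upper face, 30 mm behind the lid's front edge, 190 mm in front of the hinge line and 50 mm above it when shut. The bar can turn between the finger pads
- bin_lid_hinge (a point): middle of the lid's hinge line, on the bin's back edge, 120 mm above the counter
- orange_center (a point): centre of the orange, a ball 62 mm across, 100 to 190 g, that lies on the shut lid behind the handle and can roll
- orange: the same orange; its origin is a point on its skin that turns with it: use orange_center
- pot: deep round white stoneware pot, loose, 1.6 kg, 176 mm outer diameter, 105 mm high, walls and bottom 6 mm (inner diameter 164 mm); origin at the centre of its underside. It stands left or right of the bin, the shallow bowl on the other side
- bowl: shallow white bowl, 150 mm across, 50 mm high, origin under its centre; leave alone
- spoon: wooden spoon, 200 mm long, lying on the right of the bin, towards the back; origin under its middle; leave alone
- mug: mug, 80 mm across, 90 mm high, on the left of the bin, towards the back; origin under its centre; leave alone
- cup: glass cup, 72 mm across, 80 mm high, behind the bin; origin under its centre; leave alone
- jam_jar: jar, 70 mm across, 90 mm high, behind the bin; origin under its centre; leave alone
- tin: tin, 74 mm across, 100 mm high, behind the bin; origin under its centre; leave alone
- spice_jar: small jar, 44 mm across, 80 mm high, behind the bin; origin under its centre; leave alone

How it is judged:
On the way:
1. the orange lies in the deep pot, let go of, before the lid is lifted (horizontal distance between orange_center and pot below 0.06 m and z of orange_center in the frame of pot between 0.025 and 0.055 m and contact force between the fingers and orange below 0.1 N and value of joint bin_lid below 0.08 rad), for 0.2 s.
At the end, for the whole second after the job is handed in: The lid is held still by the fingers at its bar handle (TCP within 45 mm of the bar's centre), 44 to 56 degrees open; the orange lies untouched at the bottom of the deep pot; pot and bystanders are within 40 mm of where they stood (value of joint bin_lid between 0.768 and 0.977 rad and velocity of joint bin_lid between -0.05 and 0.05 rad/s and distance between the grasp point and bin_lid_handle below 0.045 m and contact force between the fingers and bin_lid above 0.5 N and horizontal distance between orange_center and pot below 0.06 m and z of orange_center in the frame of pot between 0.025 and 0.055 m and contact force between the fingers and orange below 0.1 N and linear speed of orange below 0.08 m/s and distance of each of bowl, spoon, mug, cup, jam_jar, tin, spice_jar, pot from where it was at the start of the episode below 0.04 m); the arm keeps its last pose, push and grip.
It fails at once if the orange falls in the pot (faster than 0.6 m/s below the rim, a drop of about 2 cm) (horizontal distance between orange_center and pot below 0.082 m and z of orange_center in the frame of pot below 0.1 m and linear speed of orange above 0.6 m/s).
It fails at once if the orange is pressed or knocked hard against the pot (over 25 N) (contact force between orange and pot above 25 N).
It fails at once if a bystander or the pot is shifted by more than 40 mm or so (distance of any of bowl, spoon, mug, cup, jam_jar, tin, spice_jar, pot from where it was at the start of the episode above 0.045 m).
It also fails if it takes over 61 s, if anything falls off the work surface, if the arm or the gripper's body presses on something with over 40 N, if the wrist force passes 120 N, or if a joint passes its speed limit or range.

## Working session

There is one attempt and no reset: what is moved stays moved. The work goes in short steps, Python scripts to look and compute and a shell command to move; the robot and the scene stay as the last step left them, time stands still between calls to the robot, and variables do not carry over. Pictures are saved under pics/ and viewed, at most 10 in all, crops included, and the job is handed in when it is done.

```bash
ls; mkdir -p pics
python3 - <<'E'
from bench import bot
import cv2,pickle
D={}
for n in("scene","top"):
    d=bot.read_camera(n);D[n]=d
    cv2.imwrite(f"pics/{n}0.png",cv2.resize(d["img"][:,:,::-1],(800,600),interpolation=cv2.INTER_CUBIC))
    print(n,d["vertical_fov"],d["cx"],d["cy"],d["world_from_camera"].round(3).tolist())
pickle.dump(D,open("d0.pkl","wb"))
print(bot.observe())
E
```

```text
bench.py
pics
steer.py
scene 49.05042780510027 257.6824812104314 193.83770797054913 [[0.374, 0.782, -0.499, 1.251], [0.927, -0.314, 0.203, -0.256], [0.002, -0.538, -0.843, 1.213], [0.0, 0.0, 0.0, 1.0]]
top 42.107938971867036 251.32982222655863 192.05453387069426 [[0.008, -0.983, 0.182, 0.352], [-1.0, -0.006, 0.01, -0.002], [-0.009, -0.182, -0.983, 1.611], [0.0, 0.0, 0.0, 1.0]]
{'t': 0.1, 'joints': array([-1.30550766e+00,  3.07507249e-01,  1.50753766e+00, -3.19716145e-05,
        1.32835231e+00, -7.35311822e-02]), 'qvel': array([-6.89440243e-06,  2.73846011e-04, -3.12218058e-03,  1.37421056e-04,
        3.10008493e-04,  7.33189967e-04]), 'joint_torque': array([ 3.15583402e-04, -4.58528924e+01, -2.52608263e+01, -1.02878339e-04,
        5.57504216e-03, -1.00122492e-05]), 'tcp_pos': array([ 0.19091439, -0.54177395,  0.24916982]), 'ee_rot': array([-3.09484926e+00, -5.29384449e-01,  3.19697165e-04]), 'contact_force': array([ 0.15294182,  0.09132871, -0.94871511]), 'moment': array([-0.04722502, -0.01405822, -0.00315698]), 'gripper_force': 0.0, 'gripper_width': 1.0034030681564825}
```

View pics/scene0.png

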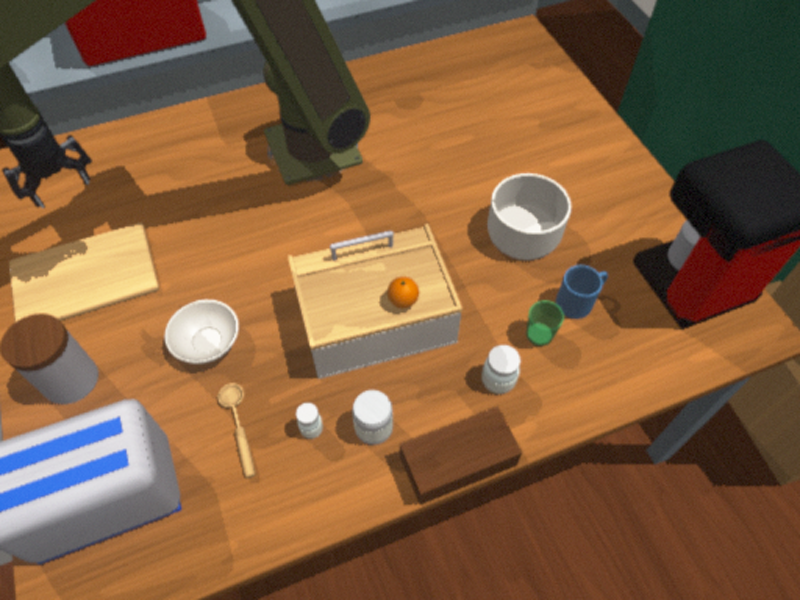

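View pics/top0.png

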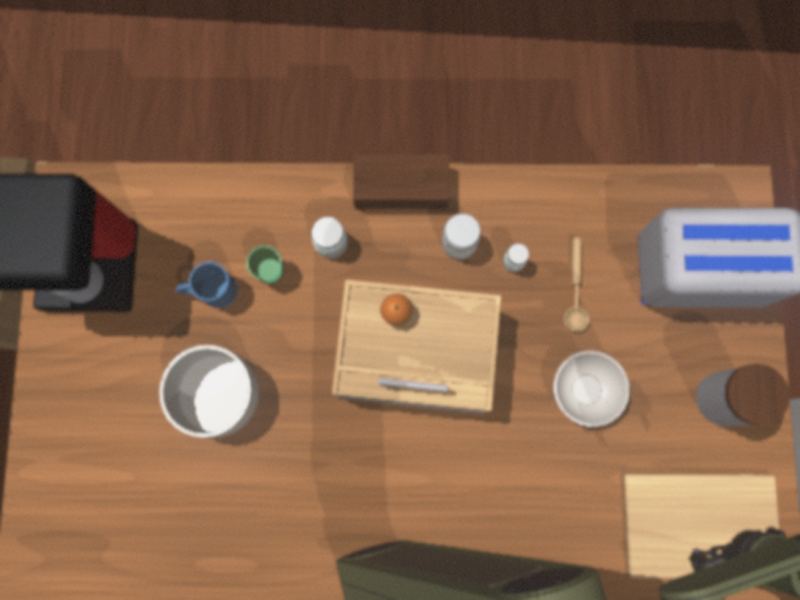

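The scene view (800x600 scale) shows the bin with its handle around (362,242) and the orange at (403,292). The pot is at (530,215). In the top view the orange is at (396,310), the handle at (415,385) and the pot at (209,391), on the robot's left. I'll take enlarged crops next.

Run:
```python
import pickle,cv2
D=pickle.load(open("d0.pkl","rb"))
for n,(x0,y0,x1,y1,s) in {"scene":(180,105,378,250,4),"top":(98,174,330,290,3.4)}.items():
    im=D[n]["img"][y0:y1,x0:x1,::-1]
    im=cv2.resize(im,None,fx=s,fy=s,interpolation=cv2.INTER_CUBIC)
    for x in range(x0-x0%20+20,x1,20):
        cv2.putText(im,str(x),(int((x-x0)*s),8),0,.35,(255,255,255),1);im[::6,int((x-x0+.5)*s)]=(255,255,0)
    for y in range(y0-y0%20+20,y1,20):
        cv2.putText(im,str(y),(0,int((y-y0)*s)),0,.35,(255,255,255),1);im[int((y-y0+.5)*s),::6]=(255,255,0)
    cv2.imwrite(f"pics/{n}crop.png",im);print(im.shape)
```

```text
(580, 792, 3)
(394, 789, 3)
```

View pics/scenecrop.png

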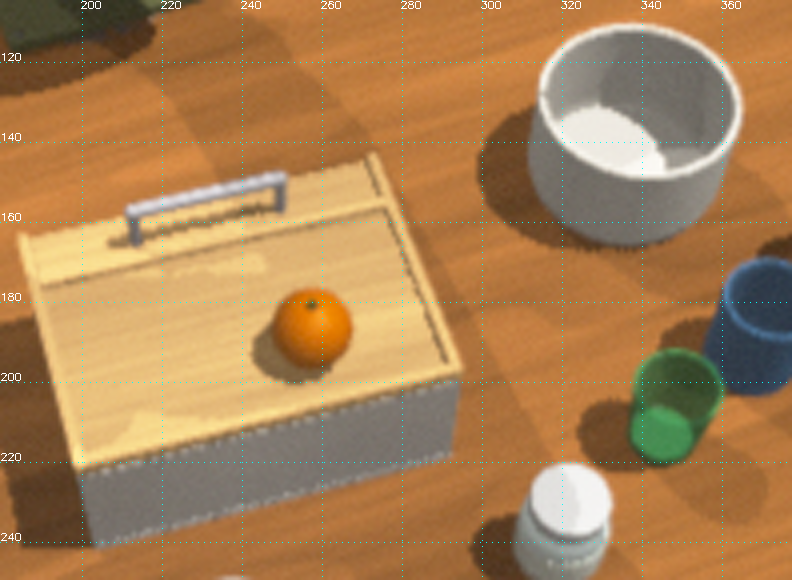

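View pics/topcrop.png

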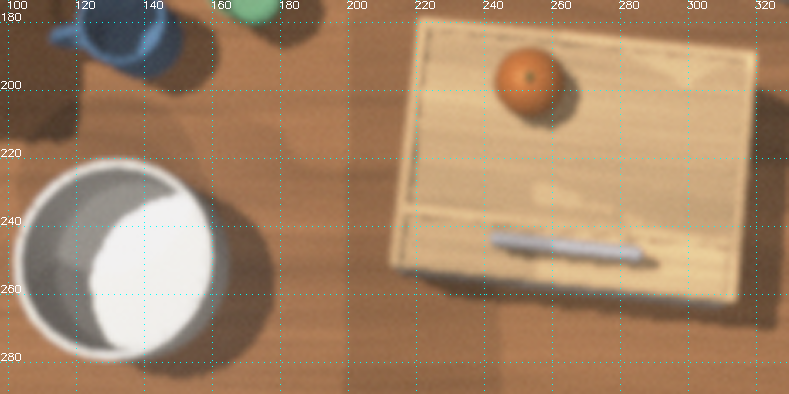

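Scene crop: the orange is at (257.5,186.5), the bar ends at (212.2,157.2) and (250,149), and the rim centre at about (339.5,130). Top crop: the orange is at (252.8,197), the bar ends at (242.2,243.8) and (285.7,248.5), and the rim centre at (130.9,249.7). The lid corners are also readable in both.

```bash
cat > h.py <<'E'
import numpy as np,pickle
def ray(d,p):
    f=192/np.tan(np.radians(d["vertical_fov"]/2));M=np.array(d["world_from_camera"])
    v=M[:3,:3]@[(p[0]-d["cx"])/f,(p[1]-d["cy"])/f,1];return M[:3,3],v/np.linalg.norm(v)
def tri(D,a,b):
    R=[ray(D["scene"],a),ray(D["top"],b)]
    A=sum(np.eye(3)-np.outer(v,v) for o,v in R);B=sum((np.eye(3)-np.outer(v,v))@o for o,v in R)
    X=np.linalg.solve(A,B);return X,[np.linalg.norm(np.cross(X-o,v)) for o,v in R]
E
python3 - <<'E'
from h import *
D=pickle.load(open("d0.pkl","rb"))
P=dict(orange=((257.5,186.5),(252.8,197)),hl=((250,149),(242.2,243.8)),hr=((212.2,157.2),(285.7,248.5)),rim=((339.5,129.9),(130.9,249.7)),
FL=((273,143.3),(212.2,252)),FR=((184.5,163.8),(314.6,262.6)),BR=((199,222),(320.1,189.1)),BL=((294.8,197),(220.4,178.8)))
X={}
for k,(a,b) in P.items():
    X[k],e=tri(D,a,b);print(k,X[k].round(4),np.round(e,4))
for a,b in(("hr","hl"),("FR","FL"),("BR","BL"),("FR","BR"),("FL","BL")):
    v=X[b]-X[a];print(a,b,np.degrees(np.arctan2(v[1],v[0])),np.linalg.norm(v))
print((X["hl"]+X["hr"])/2, sum(X[k] for k in("FL","FR","BL","BR"))/4)
E
```

```text
orange [0.6047 0.0072 0.1623] [0.0008 0.0008]
hl [0.4665 0.037  0.1669] [0.0006 0.0006]
hr [ 0.4543 -0.0866  0.1694] [0.0013 0.0013]
rim [0.4519 0.3762 0.0978] [0. 0.]
FL [0.4447 0.1266 0.1299] [0.0004 0.0004]
FR [ 0.4166 -0.1723  0.1309] [0.0026 0.0026]
BR [ 0.6364 -0.1929  0.1307] [0.0018 0.0018]
BL [0.6648 0.1055 0.1336] [0.0013 0.0013]
hr hl 84.33493863551725 0.12427026924397526
FR FL 84.64150959948212 0.3001961872807943
BR BL 84.56808706952236 0.2997908020778177
FR BR -5.375768148291778 0.22075358828477493
FL BL -5.483996769143549 0.22117037977079618
[ 0.46040705 -0.02480514  0.16816217] [ 0.54064115 -0.03326678  0.13127311]
```

Both views agree within 3 mm. The bin's yaw is −5.4°, the bar centre is at (0.461,−0.025,0.17), the orange at (0.605,0.007,0.162) and the pot at (0.452,0.376). I can grasp the orange at the current wrist yaw, so I'll move above it first.

The rows are not in the units I measure in: shifts go in shares of 0.75 m and turns go in shares of pi rad. I convert before sending: 0.029 m / 0.75 = 0.0387, -0.019 m / 0.75 = -0.0253.

```bash
echo '[[0.0387,-0.0253,0,0,0,0],[0.0387,-0.0253,0,0,0,0],[0.0387,-0.0253,0,0,0,0],[0.0387,-0.0253,0,0,0,0],[0.0387,-0.0253,0,0,0,0]]' | python3 steer.py 1.0
echo '[[0.0387,-0.0253,0,0,0,0],[0.0387,-0.0253,0,0,0,0],[0.0387,-0.0253,0,0,0,0],[0.0387,-0.0253,0,0,0,0],[0.0387,-0.0253,0,0,0,0]]' | python3 steer.py
echo '[[0.0387,-0.0253,0,0,0,0],[0.0387,-0.0253,0,0,0,0],[0.0387,-0.0253,0,0,0,0],[0.0387,-0.0253,0,0,0,0],[0.0387,-0.0253,0,0,0,0]]' | python3 steer.py
echo '[[0.0387,-0.0253,0,0,0,0],[0.0387,-0.0253,0,0,0,0],[0.0387,-0.0253,0,0,0,0],[0.0333,-0.0253,0,0,0,0],[0,0,0,0,0,0]]' | python3 steer.py
cat >> h.py <<'E'
from scipy.spatial.transform import Rotation as Ro
def rel(bot,target):
    s=bot.observe();R=Ro.from_rotvec(s["ee_rot"])
    print(s["t"],"tcp",s["tcp_pos"].round(4),"tool axes x,y,z",R.as_matrix().T.round(3).tolist(),"delta tool",R.inv().apply(np.array(target)-s["tcp_pos"]).round(4),"q",s["joints"].round(2),"F",s["contact_force"].round(1))
E
python3 -c "
from h import *
from bench import bot
rel(bot,[.6047,.0072,.163])"
```

```text
t: 0.6
tcp_pos: [0.2967, -0.4031, 0.2496]
ee_rot: [-3.096, -0.529, 0.0]
contact_force: [-0.2, -0.5, 0.5]
gripper_width: 0.998
gripper_force: 0.0
t: 1.1
tcp_pos: [0.4018, -0.2653, 0.2497]
ee_rot: [-3.096, -0.529, 0.001]
contact_force: [0.2, -0.6, 0.6]
gripper_width: 1.001
gripper_force: 0.0
t: 1.6
tcp_pos: [0.507, -0.1276, 0.2496]
ee_rot: [-3.096, -0.53, 0.001]
contact_force: [0.7, 0.2, -0.4]
gripper_width: 1.006
gripper_force: 0.0
t: 2.1
tcp_pos: [0.5889, -0.0168, 0.2493]
ee_rot: [-3.094, -0.535, -0.002]
contact_force: [-0.7, -0.1, -0.2]
gripper_width: 0.996
gripper_force: 0.0
2.1 tcp [ 0.5889 -0.0168  0.2493] tool axes x,y,z [[0.942, 0.336, 0.001], [0.336, -0.942, -0.001], [0.001, 0.002, -1.0]] delta tool [ 0.0228 -0.0172  0.0864] q [-0.1   0.33  1.48  0.    1.34  1.13] F [-0.7 -0.1 -0.2]
```

```bash
echo '[[0,0,0,0,0,0],[0,0,0,0,0,0]]' | python3 steer.py
python3 -c "
from h import *
from bench import bot
import cv2
rel(bot,[.6047,.0072,.163])
d=bot.read_camera('scene');cv2.imwrite('pics/s1.png',cv2.resize(d['img'][105:250,180:378,::-1],None,fx=4,fy=4,interpolation=cv2.INTER_CUBIC))"
```

```text
t: 2.3
tcp_pos: [0.5862, -0.0206, 0.2496]
ee_rot: [3.097, 0.529, -0.002]
contact_force: [-0.4, 0.6, 0.2]
gripper_width: 0.995
gripper_force: 0.0
2.3 tcp [ 0.5862 -0.0206  0.2496] tool axes x,y,z [[0.943, 0.332, -0.002], [0.332, -0.943, -0.0], [-0.001, -0.0, -1.0]] delta tool [ 0.0268 -0.0201  0.0865] q [-0.11  0.32  1.48 -0.    1.34  1.13] F [-0.4  0.6  0.2]
```

View pics/s1.png

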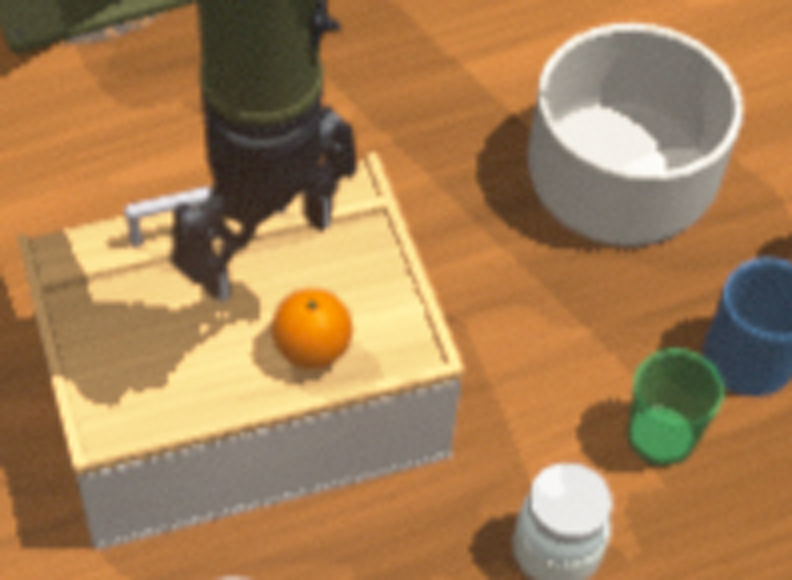

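The orange is still at crop (312,328) and the open fingers are clear of it. I'll centre over it, descend and close.

Converted, 0.014 m / 0.75 = 0.0187, 0.013 m / 0.75 = 0.0173.

```bash
echo '[[0.0187,-0.0133,0,0,0,0],[0.0173,-0.0133,0,0,0,0],[0,0,0,0,0,0],[0,0,0,0,0,0]]' | python3 steer.py
echo '[[0,0,0.0267,0,0,0],[0,0,0.0267,0,0,0],[0,0,0.0267,0,0,0],[0,0,0.0267,0,0,0],[0,0,0.0067,0,0,0]]' | python3 steer.py
echo '[[0,0,0,0,0,0],[0,0,0,0,0,0]]' | python3 steer.py
echo '[[0,0,0,0,0,0],[0,0,0,0,0,0],[0,0,0,0,0,0],[0,0,0,0,0,0],[0,0,0,0,0,0]]' | python3 steer.py 0.0 25
echo '[[0,0,0,0,0,0],[0,0,0,0,0,0],[0,0,0,0,0,0],[0,0,0,0,0,0],[0,0,0,0,0,0]]' | python3 steer.py
```

```text
t: 2.75
tcp_pos: [0.6061, 0.0083, 0.2499]
ee_rot: [3.096, 0.531, -0.0]
contact_force: [-0.3, 0.4, 1.2]
gripper_width: 1.001
gripper_force: 0.0
t: 3.25
tcp_pos: [0.6039, 0.0076, 0.1627]
ee_rot: [-3.096, -0.529, 0.008]
contact_force: [0.0, -0.1, -0.1]
gripper_width: 0.996
gripper_force: 0.0
t: 3.45
tcp_pos: [0.6064, 0.0076, 0.1659]
ee_rot: [3.096, 0.529, 0.002]
contact_force: [0.1, 0.7, 1.1]
gripper_width: 1.002
gripper_force: 0.0
t: 3.95
tcp_pos: [0.6068, 0.0074, 0.1664]
ee_rot: [3.095, 0.53, 0.004]
contact_force: [-0.4, -0.7, 6.5]
gripper_width: 0.713
gripper_force: 26.7
t: 4.45
tcp_pos: [0.6069, 0.0074, 0.1664]
ee_rot: [3.095, 0.53, 0.004]
contact_force: [0.4, -1.3, 6.1]
gripper_width: 0.71
gripper_force: 26.7
```

Converted, -0.02 m / 0.75 = -0.0267, -0.01 m / 0.75 = -0.0133.

```bash
echo '[[0,0,-0.0133,0,0,0],[0,0,-0.0267,0,0,0],[0,0,-0.0267,0,0,0],[0,0,-0.0267,0,0,0],[0,0,-0.0133,0,0,0]]' | python3 steer.py 0.0 40
echo '[[-0.0013,-0.02,0,0,0,0],[-0.0027,-0.0373,0,0,0,0],[-0.0027,-0.0373,0,0,0,0],[-0.0027,-0.0373,0,0,0,0],[-0.0027,-0.0373,0,0,0,0]]' | python3 steer.py
echo '[[-0.0027,-0.0373,0,0,0,0],[-0.0027,-0.0373,0,0,0,0],[-0.0027,-0.0373,0,0,0,0],[-0.0027,-0.0373,0,0,0,0],[-0.0027,-0.0373,0,0,0,0]]' | python3 steer.py
echo '[[-0.0027,-0.0373,0,0,0,0],[-0.0027,-0.0373,0,0,0,0],[-0.0027,-0.0373,0,0,0,0],[-0.0013,-0.0373,0,0,0,0],[0,-0.0267,0,0,0,0]]' | python3 steer.py
echo '[[0,0,0,0,0,0],[0,0,0,0,0,0],[0,0,0,0,0,0]]' | python3 steer.py
python3 -c "
from h import *
from bench import bot
import cv2
rel(bot,[.452,.376,.0414])
D={n:bot.read_camera(n) for n in('scene','top')}
a=cv2.resize(D['scene']['img'][80:200,260:400,::-1],None,fx=3.3,fy=3.3,interpolation=cv2.INTER_CUBIC)
b=cv2.resize(D['top']['img'][190:310,70:190,::-1],None,fx=3.3,fy=3.3,interpolation=cv2.INTER_CUBIC)[:, :338]
cv2.imwrite('pics/s2.png',cv2.hconcat([a,b]))"
```

```text
t: 4.95
tcp_pos: [0.6063, 0.008, 0.2469]
ee_rot: [3.096, 0.53, 0.003]
contact_force: [1.2, 0.6, -0.5]
gripper_width: 0.703
gripper_force: 43.4
t: 5.45
tcp_pos: [0.5529, 0.1263, 0.2435]
ee_rot: [-3.096, -0.529, 0.005]
contact_force: [0.3, -0.2, -0.1]
gripper_width: 0.702
gripper_force: 43.5
t: 5.95
tcp_pos: [0.4967, 0.2547, 0.2435]
ee_rot: [3.096, 0.53, -0.005]
contact_force: [0.1, 0.4, -0.0]
gripper_width: 0.702
gripper_force: 43.5
t: 6.45
tcp_pos: [0.4458, 0.3771, 0.2435]
ee_rot: [3.096, 0.532, -0.005]
contact_force: [0.0, 0.4, -0.7]
gripper_width: 0.703
gripper_force: 43.6
t: 6.75
tcp_pos: [0.4481, 0.3747, 0.2443]
ee_rot: [3.096, 0.529, -0.002]
contact_force: [1.0, -0.1, -1.3]
gripper_width: 0.701
gripper_force: 43.6
6.75 tcp [0.4481 0.3747 0.2443] tool axes x,y,z [[0.943, 0.332, -0.002], [0.332, -0.943, 0.001], [-0.001, -0.001, -1.0]] delta tool [ 4.500e-03 -1.000e-04  2.029e-01] q [ 0.62  0.32  1.49 -0.    1.32  1.86] F [ 1.  -0.1 -1.3]
```

View pics/s2.png

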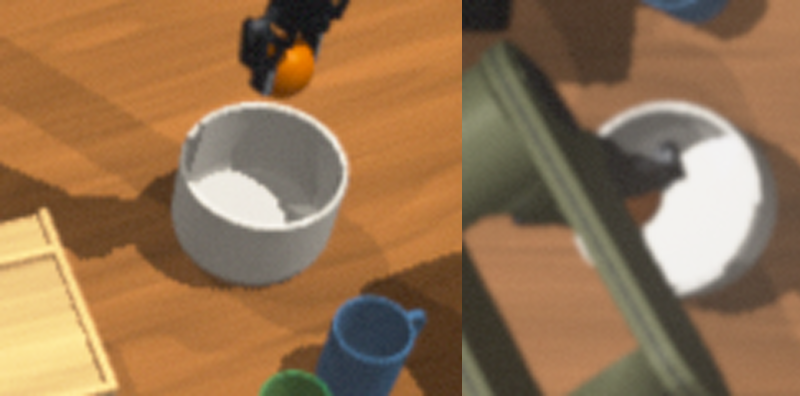

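The fingers are holding the orange above the pot, at crop (292,70), and the pot stands empty and unmoved. I'll lower it, then creep down until it touches.

Converted, 0.02 m / 0.75 = 0.0267, 0.0045 m / 0.75 = 0.006.

```bash
echo '[[0.006,0,0.0267,0,0,0],[0,0,0.0267,0,0,0],[0,0,0.0267,0,0,0],[0,0,0.0267,0,0,0],[0,0,0.0267,0,0,0]]' | python3 steer.py
echo '[[0,0,0.0267,0,0,0],[0,0,0.0267,0,0,0],[0,0,0.0267,0,0,0],[0,0,0.02,0,0,0],[0,0,0.0133,0,0,0]]' | python3 steer.py
echo '[[0,0,0.0067,0,0,0],[0,0,0,0,0,0],[0,0,0,0,0,0]]' | python3 steer.py
echo '[[0,0,0.0027,0,0,0],[0,0,0,0,0,0],[0,0,0,0,0,0]]' | python3 steer.py
```

```text
t: 7.35
tcp_pos: [0.4534, 0.3761, 0.1444]
ee_rot: [-3.097, -0.527, -0.0]
contact_force: [-0.5, 1.5, -1.4]
gripper_width: 0.702
gripper_force: 43.6
t: 7.85
tcp_pos: [0.453, 0.3758, 0.0589]
ee_rot: [3.096, 0.527, -0.002]
contact_force: [0.3, 0.4, -1.2]
gripper_width: 0.7
gripper_force: 43.6
t: 8.15
tcp_pos: [0.4535, 0.3771, 0.0556]
ee_rot: [-3.096, -0.529, -0.002]
contact_force: [-1.0, 0.6, -0.3]
gripper_width: 0.704
gripper_force: 43.6
t: 8.45
tcp_pos: [0.4531, 0.3771, 0.0534]
ee_rot: [-3.096, -0.53, -0.001]
contact_force: [0.2, 0.9, -1.2]
gripper_width: 0.704
gripper_force: 43.6
```

Converted, 0.004 m / 0.75 = 0.0053, 0.003 m / 0.75 = 0.004.

```bash
echo '[[0,0,0.0053,0,0,0],[0,0,0.004,0,0,0],[0,0,0,0,0,0]]' | python3 steer.py
echo '[[0,0,0.002,0,0,0],[0,0,0,0,0,0]]' | python3 steer.py
echo '[[0,0,0.002,0,0,0],[0,0,0,0,0,0]]' | python3 steer.py
```

```text
t: 8.75
tcp_pos: [0.4525, 0.3767, 0.0454]
ee_rot: [3.096, 0.53, -0.002]
contact_force: [-1.3, -0.1, -1.8]
gripper_width: 0.702
gripper_force: 43.6
t: 8.95
tcp_pos: [0.4528, 0.3769, 0.0443]
ee_rot: [3.096, 0.53, -0.001]
contact_force: [0.0, -0.1, -1.0]
gripper_width: 0.705
gripper_force: 43.6
t: 9.15
tcp_pos: [0.4529, 0.3769, 0.0429]
ee_rot: [3.097, 0.53, -0.0]
contact_force: [-0.3, 1.0, -1.5]
gripper_width: 0.704
gripper_force: 43.6
```

Converted, 0.0015 m / 0.75 = 0.002.

```bash
echo '[[0,0,0.002,0,0,0],[0,0,0,0,0,0]]' | python3 steer.py
echo '[[0,0,0.002,0,0,0],[0,0,0,0,0,0]]' | python3 steer.py
```

```text
t: 9.35
tcp_pos: [0.4532, 0.3771, 0.0422]
ee_rot: [-3.096, -0.53, -0.001]
contact_force: [-0.2, 0.2, 3.4]
gripper_width: 0.706
gripper_force: 44.2
t: 9.55
tcp_pos: [0.4536, 0.3772, 0.042]
ee_rot: [-3.096, -0.53, -0.003]
contact_force: [-1.1, -1.5, 13.9]
gripper_width: 0.7
gripper_force: 45.0
```

It touched the bottom at about 14 N. I'll back off 1 mm and open.

Converted, -0.001 m / 0.75 = -0.0013.

```bash
echo '[[0,0,-0.0013,0,0,0],[0,0,0,0,0,0]]' | python3 steer.py
echo '[[0,0,0,0,0,0],[0,0,0,0,0,0],[0,0,0,0,0,0],[0,0,0,0,0,0],[0,0,0,0,0,0]]' | python3 steer.py 1.0
echo '[[0,0,0,0,0,0],[0,0,0,0,0,0],[0,0,0,0,0,0]]' | python3 steer.py
echo '[[0,0,-0.0133,0,0,0],[0,0,-0.0267,0,0,0],[0,0,-0.0267,0,0,0],[0,0,-0.04,0,0,0],[0,0,-0.0533,0,0,0]]' | python3 steer.py
echo '[[0,0,-0.0533,0,0,0],[0,0,-0.0533,0,0,0],[0,0,0,0,0,0],[0,0,0,0,0,0]]' | python3 steer.py
python3 -c "
from h import *
from bench import bot
import cv2
rel(bot,[.461,-.0253,.24])
D={n:bot.read_camera(n) for n in('scene','top')}
a=cv2.resize(D['scene']['img'][80:200,260:400,::-1],None,fx=3.3,fy=3.3,interpolation=cv2.INTER_CUBIC)
b=cv2.resize(D['top']['img'][190:310,70:190,::-1],None,fx=3.3,fy=3.3,interpolation=cv2.INTER_CUBIC)[:, :338]
cv2.imwrite('pics/s3.png',cv2.hconcat([a,b]))"
```

```text
t: 9.75
tcp_pos: [0.4533, 0.3771, 0.0421]
ee_rot: [-3.096, -0.53, -0.002]
contact_force: [-1.4, -2.0, 9.4]
gripper_width: 0.702
gripper_force: 44.2
t: 10.25
tcp_pos: [0.4528, 0.3769, 0.0407]
ee_rot: [3.096, 0.53, -0.001]
contact_force: [0.0, 1.1, 0.5]
gripper_width: 0.997
gripper_force: 0.0
t: 10.55
tcp_pos: [0.4529, 0.377, 0.041]
ee_rot: [3.097, 0.53, -0.0]
contact_force: [-0.1, -0.6, 1.0]
gripper_width: 1.0
gripper_force: 0.0
t: 11.05
tcp_pos: [0.4518, 0.3761, 0.1613]
ee_rot: [3.095, 0.529, -0.005]
contact_force: [1.3, 0.4, -0.3]
gripper_width: 0.996
gripper_force: 0.0
t: 11.45
tcp_pos: [0.4534, 0.3773, 0.2432]
ee_rot: [-3.095, -0.529, -0.006]
contact_force: [-0.4, -0.5, 0.3]
gripper_width: 0.998
gripper_force: 0.0
11.45 tcp [0.4534 0.3773 0.2432] tool axes x,y,z [[0.943, 0.332, 0.004], [0.332, -0.943, -0.001], [0.003, 0.002, -1.0]] delta tool [-0.1267  0.3823  0.0023] q [0.62 0.33 1.49 0.   1.32 1.85] F [-0.4 -0.5  0.3]
```

View pics/s3.png

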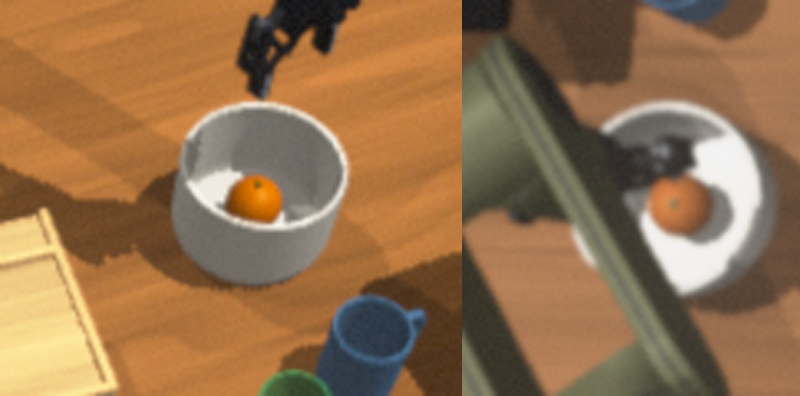

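The orange lies at the pot's centre, crop (255,200), and has been let go; the pot hasn't moved. Next I'll go above the bar and turn the wrist by −1.138 rad about tool z.

Converted, 0.027 m / 0.75 = 0.036, -0.009 m / 0.75 = -0.012.

```bash
echo '[[-0.012,0.036,0,0,0,0],[-0.012,0.036,0,0,0,0],[-0.012,0.036,0,0,0,0],[-0.012,0.036,0,0,0,0],[-0.012,0.036,0,0,0,0]]' | python3 steer.py >/dev/null
echo '[[-0.012,0.036,0,0,0,0],[-0.012,0.036,0,0,0,0],[-0.012,0.036,0,0,0,0],[-0.012,0.036,0,0,0,0],[-0.012,0.036,0,0,0,0]]' | python3 steer.py >/dev/null
echo '[[-0.012,0.036,0,0,0,0],[-0.012,0.036,0,0,0,0],[-0.012,0.036,0,0,0,0],[-0.012,0.036,0,0,0,0],[0,0,0,0,0,0]]' | python3 steer.py >/dev/null
echo '[[0,0,0,0,0,-0.0401],[0,0,0,0,0,-0.0401],[0,0,0,0,0,-0.0401],[0,0,0,0,0,-0.0401],[0,0,0,0,0,-0.0401]]' | python3 steer.py >/dev/null
echo '[[0,0,0,0,0,-0.0401],[0,0,0,0,0,-0.0401],[0,0,0,0,0,-0.0401],[0,0,0,0,0,-0.0401],[0,0,0,0,0,0]]' | python3 steer.py >/dev/null
echo '[[0,0,0,0,0,0],[0,0,0,0,0,0]]' | python3 steer.py
python3 -c "
from h import *
from bench import bot
rel(bot,[.461,-.0253,.169])"
```

```text
t: 14.25
tcp_pos: [0.4594, -0.0211, 0.2405]
ee_rot: [-2.329, -2.107, 0.001]
contact_force: [0.2, 0.5, -0.7]
gripper_width: 1.004
gripper_force: 0.0
14.25 tcp [ 0.4594 -0.0211  0.2405] tool axes x,y,z [[0.1, 0.995, 0.0], [0.995, -0.1, -0.001], [-0.001, 0.0, -1.0]] delta tool [-0.004   0.0021  0.0715] q [-0.14  0.15  1.75  0.    1.24 -0.04] F [ 0.2  0.5 -0.7]
```

Converted, 0.02 m / 0.75 = 0.0267, 0.015 m / 0.75 = 0.02.

```bash
echo '[[-0.0053,0.0027,0.02,0,0,0],[0,0,0.0267,0,0,0],[0,0,0.0267,0,0,0],[0,0,0.016,0,0,0],[0,0,0.004,0,0,0]]' | python3 steer.py 
echo '[[0,0,0,0,0,0],[0,0,0,0,0,0]]' | python3 steer.py
echo '[[0,0,0,0,0,0],[0,0,0,0,0,0],[0,0,0,0,0,0],[0,0,0,0,0,0],[0,0,0,0,0,0]]' | python3 steer.py 0.0 50
echo '[[0,0,0,0,0,0],[0,0,0,0,0,0],[0,0,0,0,0,0],[0,0,0,0,0,0],[0,0,0,0,0,0]]' | python3 steer.py
python3 -c "
from h import *
from bench import bot
import cv2
rel(bot,[.461,-.0253,.169])
d=bot.read_camera('scene');cv2.imwrite('pics/s4.png',cv2.resize(d['img'][105:250,180:378,::-1],None,fx=4,fy=4,interpolation=cv2.INTER_CUBIC))"
```

```text
t: 14.75
tcp_pos: [0.4601, -0.0254, 0.1695]
ee_rot: [-2.327, -2.106, 0.003]
contact_force: [0.5, 0.3, -0.6]
gripper_width: 1.001
gripper_force: 0.0
t: 14.95
tcp_pos: [0.4619, -0.0257, 0.1716]
ee_rot: [2.327, 2.109, 0.001]
contact_force: [-0.3, 0.6, 0.7]
gripper_width: 1.0
gripper_force: 0.0
t: 15.45
tcp_pos: [0.4614, -0.0256, 0.1711]
ee_rot: [2.328, 2.11, 0.0]
contact_force: [0.6, -0.4, 0.5]
gripper_width: 0.142
gripper_force: 0.0
t: 15.95
tcp_pos: [0.4615, -0.0256, 0.1712]
ee_rot: [2.327, 2.11, 0.0]
contact_force: [-0.8, 0.6, 4.4]
gripper_width: 0.117
gripper_force: 48.8
15.95 tcp [ 0.4615 -0.0256  0.1712] tool axes x,y,z [[0.098, 0.995, 0.0], [0.995, -0.098, 0.0], [0.0, -0.0, -1.0]] delta tool [ 0.0003 -0.0005  0.0022] q [-0.15  0.23  1.85  0.    1.06 -0.05] F [-0.8  0.6  4.4]
```

View pics/s4.png

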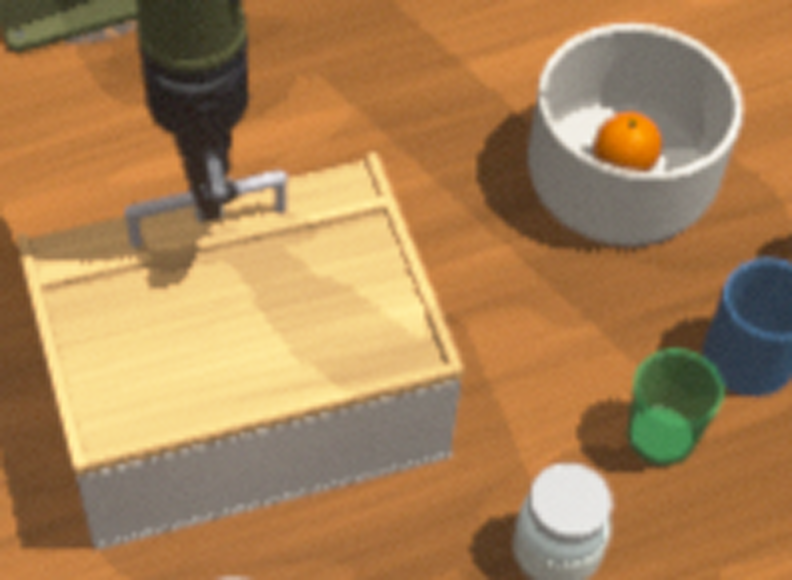

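The fingers are closed on the middle of the bar, crop (215,185), and the orange is at rest in the pot. Now I'll plan the arc, tilting the tool 0.6 times as far as the lid.

```bash
cat >> h.py <<'E'
u=np.array([.9956,-.0946,0]);H=np.array([.6502,-.0437,.12]);Z=np.array([0,0,1.])
def bar(th): a=.19*np.cos(th)-.05*np.sin(th);h=.19*np.sin(th)+.05*np.cos(th);return H-a*u+h*Z
def lid(p): d=p-H;return np.degrees(np.arctan2(d[2],-(d@u))-np.arctan2(.05,.19)),np.linalg.norm([d@u,d[2]])
def status(bot):
    s=bot.observe();R=Ro.from_rotvec(s["ee_rot"]).as_matrix();print(round(s["t"],2),"lid,r",np.round(lid(s["tcp_pos"]),4),"tilt",np.degrees(np.arctan2(-R[:,2]@u,-R[2,2])).round(1),"q",s["joints"].round(2),"F",s["contact_force"].round(1),"w",s["gripper_width"].round(3))
E
python3 -c "
from h import *
from bench import bot
status(bot);print(bar(0))
w=np.cross(Z,u);s=bot.observe();R0=Ro.from_rotvec(s['ee_rot'])
for k in range(5):
  rows=[]
  for j in range(5):
    t=np.radians(2*(5*k+j));R=Ro.from_rotvec(w*.6*t)*R0
    rows.append(R.inv().apply(bar(t+np.radians(2))-bar(t)))
  print(k,np.round(rows,4).tolist())"
```

```text
Traceback (most recent call last):
  File "h.py", line 17, in status
    s=bot.observe();R=Ro.from_rotvec(s["ee_rot"]).as_matrix();print(round(s["t"],2),"lid,r",np.round(lid(s["tcp_pos"]),4),"tilt",np.degrees(np.arctan2(-R[:,2]@u,-R[2,2])).round(1),"q",s["joints"].round(2),"F",s["contact_force"].round(1),"w",s["gripper_width"].round(3))
                                                                                                                                                                                                                                                 ^^^^^^^^^^^^^^^^^^^^^^^^
AttributeError: 'float' object has no attribute 'round'
```

```bash
sed -i 's/s\["gripper_width"\].round(3)/round(s["gripper_width"],3)/' h.py
python3 -c "
from h import *
from bench import bot
status(bot);print(bar(0))
w=np.cross(Z,u);s=bot.observe();R0=Ro.from_rotvec(s['ee_rot'])
for k in range(5):
  rows=[]
  for j in range(5):
    t=np.radians(2*(5*k+j));R=Ro.from_rotvec(w*.6*t)*R0
    rows.append(R.inv().apply(bar(t+np.radians(2))-bar(t)))
  print(k,np.round(rows,4).tolist())"
```

```text
16.0 lid,r [0.3818 0.1964] tilt -0.0 q [-0.15  0.23  1.85  0.    1.06 -0.05] F [ 0.3 -0.6  3.2] w 0.123
[ 0.461036 -0.025726  0.17    ]
0 [[0.0, 0.0019, -0.0066], [0.0, 0.002, -0.0066], [0.0, 0.002, -0.0065], [0.0, 0.0021, -0.0065], [0.0, 0.0022, -0.0065]]
1 [[0.0, 0.0023, -0.0065], [0.0, 0.0024, -0.0064], [0.0, 0.0025, -0.0064], [0.0, 0.0026, -0.0064], [0.0, 0.0027, -0.0063]]
2 [[0.0, 0.0028, -0.0063], [0.0, 0.0029, -0.0062], [0.0, 0.0029, -0.0062], [0.0, 0.003, -0.0062], [0.0, 0.0031, -0.0061]]
3 [[0.0, 0.0032, -0.0061], [0.0, 0.0033, -0.006], [0.0, 0.0034, -0.006], [0.0, 0.0034, -0.0059], [0.0, 0.0035, -0.0059]]
4 [[0.0, 0.0036, -0.0058], [0.0, 0.0037, -0.0058], [0.0, 0.0038, -0.0057], [0.0, 0.0039, -0.0057], [0.0, 0.0039, -0.0056]]
```

Converted, -0.0065 m / 0.75 = -0.0087, 0.0022 m / 0.75 = 0.0029, 0.021 rad / 3.1416 = 0.0067.

```bash
echo '[[0,0.0027,-0.0087,0.0067,0,0],[0,0.0027,-0.0087,0.0067,0,0],[0,0.0027,-0.0087,0.0067,0,0],[0,0.0027,-0.0087,0.0067,0,0],[0,0.0029,-0.0087,0.0067,0,0]]' | python3 steer.py - 60 >/dev/null
python3 -c "
from h import *
from bench import bot
status(bot)"
echo '[[0,0.0031,-0.0087,0.0067,0,0],[0,0.0032,-0.0085,0.0067,0,0],[0,0.0033,-0.0085,0.0067,0,0],[0,0.0035,-0.0085,0.0067,0,0],[0,0.0036,-0.0084,0.0067,0,0]]' | python3 steer.py >/dev/null
python3 -c "
from h import *
from bench import bot
status(bot)"
```

```text
16.5 lid,r [9.8984 0.1967] tilt 6.2 q [-0.14  0.26  1.71 -0.    1.28 -0.04] F [ 2.1 -0.3 -6.2] w 0.116
17.0 lid,r [19.7692  0.197 ] tilt 12.3 q [-0.14  0.31  1.57 -0.01  1.48 -0.04] F [ 0.4 -0.7 -4.5] w 0.114
```

Forces are small and the motion follows the arc, so I'll continue.

Converted, -0.0063 m / 0.75 = -0.0084, -0.0062 m / 0.75 = -0.0083, 0.021 rad / 3.1416 = 0.0067.

```bash
echo '[[0,0.0037,-0.0084,0.0067,0,0],[0,0.0039,-0.0083,0.0067,0,0],[0,0.0039,-0.0083,0.0067,0,0],[0,0.004,-0.0083,0.0067,0,0],[0,0.0041,-0.0081,0.0067,0,0]]' | python3 steer.py >/dev/null
python3 -c "
from h import *
from bench import bot
status(bot)"
echo '[[0,0.0043,-0.0081,0.0067,0,0],[0,0.0044,-0.008,0.0067,0,0],[0,0.0045,-0.008,0.0067,0,0],[0,0.0045,-0.0079,0.0067,0,0],[0,0.0047,-0.0079,0.0067,0,0]]' | python3 steer.py >/dev/null
python3 -c "
from h import *
from bench import bot
status(bot)"
echo '[[0,0.0048,-0.0077,0.0067,0,0],[0,0.0049,-0.0077,0.0067,0,0],[0,0.0051,-0.0076,0.0067,0,0],[0,0.0052,-0.0076,0.0067,0,0],[0,0.0052,-0.0075,0.0067,0,0]]' | python3 steer.py >/dev/null
echo '[[0,0,0,0,0,0],[0,0,0,0,0,0],[0,0,0,0,0,0],[0,0,0,0,0,0],[0,0,0,0,0,0]]' | python3 steer.py
python3 -c "
from h import *
from bench import bot
import cv2
status(bot)
d=bot.read_camera('scene');cv2.imwrite('pics/s5.png',cv2.resize(d['img'][:,:,::-1],(800,600),interpolation=cv2.INTER_CUBIC))"
```

```text
17.5 lid,r [29.4766  0.1972] tilt 18.5 q [-0.13  0.38  1.42 -0.01  1.66 -0.04] F [-1.6  0.1 -2.7] w 0.117
18.0 lid,r [39.4736  0.1976] tilt 24.6 q [-0.13  0.46  1.26 -0.01  1.85 -0.03] F [-4.3  0.6 -0.6] w 0.117
t: 19.0
tcp_pos: [0.5645, -0.0357, 0.2984]
ee_rot: [-2.003, -1.816, 0.495]
contact_force: [-5.4, 0.4, 2.9]
gripper_width: 0.113
gripper_force: 58.9
19.0 lid,r [49.4959  0.1981] tilt 30.5 q [-0.13  0.55  1.1  -0.02  2.02 -0.03] F [-5.4  0.4  2.9] w 0.113
```

View pics/s5.png

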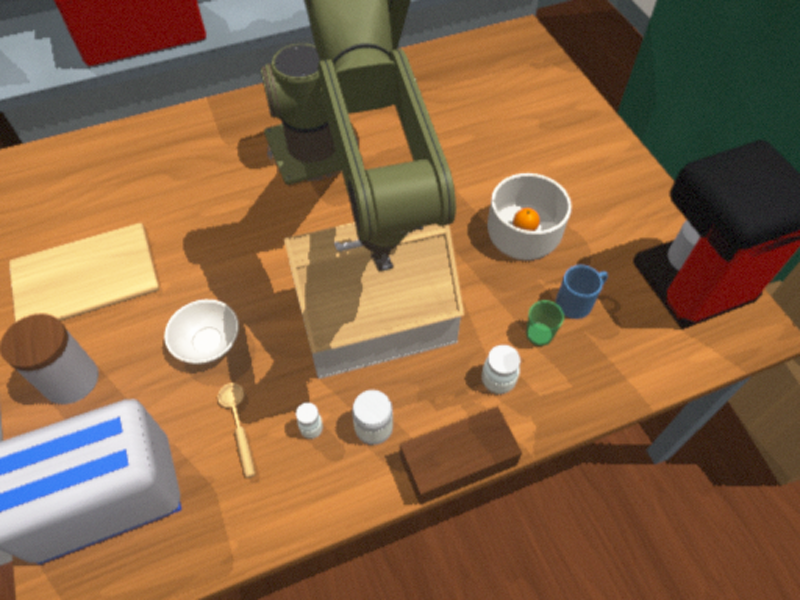

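The arm is holding something near (385,260) and the pot and bystanders are in place. I'll check the lid angle by projecting its expected corners at several angles.

```bash
python3 -c "
from h import *
D=pickle.load(open('d0.pkl','rb'))['scene']
M=np.linalg.inv(D['world_from_camera']);f=192/np.tan(np.radians(D['vertical_fov']/2))
v=np.cross(Z,u)
def pr(X): c=M[:3,:3]@X+M[:3,3];return (np.array([f*c[0]/c[2]+D['cx'],f*c[1]/c[2]+D['cy']])*1.5625).round(0)
for t in (0,30,44,50,56):
  th=np.radians(t);a=.22*np.cos(th)-.011*np.sin(th);h=.22*np.sin(th)+.011*np.cos(th);P=H-a*u+h*Z
  print(t,'FL',pr(P+.15*v),'FR',pr(P-.15*v),'bar ends',pr(bar(th)+.06*v),pr(bar(th)-.06*v),'mid',pr(bar(th)))
import cv2
im=cv2.imread('pics/s5.png')[200:390,270:480];cv2.imwrite('pics/s6.png',cv2.resize(im,None,fx=3,fy=3,interpolation=cv2.INTER_CUBIC))"
```

```text
0 FL [427. 224.] FR [287. 256.] bar ends [390. 232.] [332. 246.] mid [361. 239.]
30 FL [434. 202.] FR [282. 236.] bar ends [396. 223.] [334. 237.] mid [365. 230.]
44 FL [441. 200.] FR [282. 236.] bar ends [402. 228.] [337. 243.] mid [370. 235.]
50 FL [444. 202.] FR [283. 238.] bar ends [405. 232.] [339. 247.] mid [372. 240.]
56 FL [448. 205.] FR [284. 242.] bar ends [408. 238.] [341. 253.] mid [375. 245.]
```

View pics/s6.png

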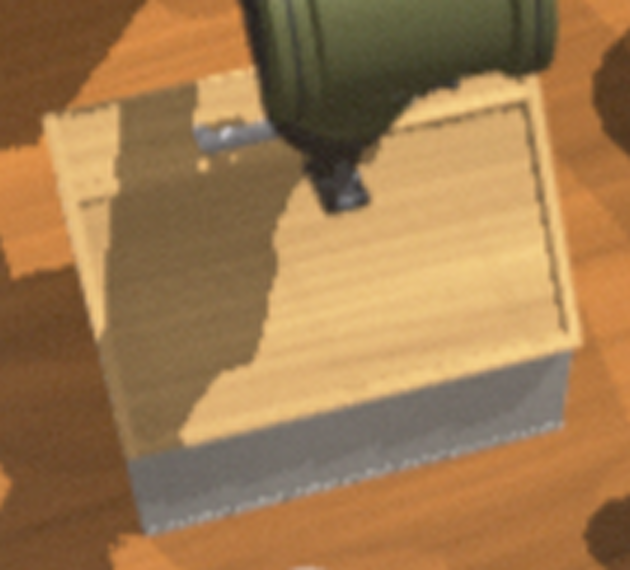

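The lid's front-right corner is at (285,238), and the prediction for 50° is (283,238). The bar end matches too. The lid is still and held, so I'm handing in.

```bash
python3 -c "
from bench import bot
print(bot.job_done())"
```

```text
the job is handed in; nothing more can be done
None
```

The orange is let go at the bottom of the pot, and the arm was holding the lid by its bar at about 50° when I handed the job in at about 19 s; the hand-in returned no verdict.

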